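Load the label roll and latch its keeper bar

TASK

Take the roll of freezer labels out of its slanted rest and put it on the upright spindle of the roll holder, standing flat on the wooden base. Then swing the keeper bar shut over the roll and push it home past its sprung catch, feeling for the click, so that it stays shut by itself when let go; do not ram it against the stop. Leave the peach, tomato, onion and salt shaker where they are.

Things in the scene. Friction and masses are not known exactly. Their poses are not given: they have to be found in the camera images.
- roll: White paper label roll on a brown card core, rigid, loose, about 0.15 kg: 58 mm outside diameter, 110 mm long, bore 32 mm right through. Origin at the centre of its lower end face, z along its axis towards the upper end. It starts in the slanted rest with its axis leaning 25 degrees from vertical.
- rest: Fixed wooden rest, foot 150 x 100 mm; origin under the foot, z up. Its trough leans 25 degrees: the roll's upper end leans to the rest's -x (roughly to the robot); y is level, across the roll. Trough floor on the roll's lower side, a wall on each y side (31 to 39 mm from the roll's axis), all only up to 55 mm along the roll; the upper 55 mm stand free. The roll leaves along its axis.
- holder: Fixed roll holder: wooden base 130 (x) by 250 (y) mm, 15 mm thick. Origin on the worktop under the spindle, z up. The hinge post of the keeper bar stands 80 mm from the spindle on the -y side, the catch about 80 mm on the +y side.
- spindle_foot (a point): Where the spindle's axis meets the base's upper face (15 mm above the worktop), where the roll's lower end must stand. The upright steel spindle is 20 mm in diameter and 90 mm high, its last 12 mm tapered. The roll goes over it.
- bar (a joint): Angle of the keeper bar about its upright hinge (rad): 0 along the holder's +y, straight over the spindle; grows as it opens, its free end swinging to the holder's -x (robot's side). Range -0.12 to 1.95. A light spring (under 0.25 N m) swings it open beyond 0.5 unless latched. The catch is clamped by hand, so the latched angle varies between -0.06 and 0.06.
- bar_hinge (a point): Point on the bar's hinge axis at the height of the bar's centre line (137 mm over the worktop).
- bar_pin (a point): Point on the axis of the red upright finger pin on the bar, 30 mm above the bar's centre line, 120 mm from the hinge axis. The pin is 14 mm in diameter and stands 48 mm above the bar's centre line; the bar is 12 mm wide, 10 mm high and 160 mm long to its nose. The bar passes 7 mm over the top of a seated roll. Pinch the pin from above or push it.
- catch: Grey catch at the shut bar's end: foot 80 x 52 mm (origin below the bar's nose at angle 0); on it, clamped up to 8 mm off along the holder's x, a post 150 mm high with brass plunger and stop. In the last 0.1 rad the nose rides over the sprung plunger (6 to 18 N at the red pin), clicks in and meets a hard stop within 0.05 rad after the peak. Over 45 N of bar on catch is ramming.
- peach_a: Peach, 72 mm, bystander. Origin at its underside.
- veg_tomato_1: Tomato, 66 mm, bystander. Origin at its underside.
- veg_onion_2: Onion, 75 mm, bystander. Origin at its underside.
- salt_shaker: Glass salt shaker, 44 mm wide, 90 mm tall, bystander. Origin at its underside.
There are look-alikes about, which are no part of the job. Leave any blue or purple look-alike of the roll alone.

How it is judged:
On the way, in this order (a step that is already met when the one before it is completed fails the run):
1. the roll stands flat on the holder's base over the spindle, the keeper bar still open (horizontal distance between roll and spindle_foot below 0.01 m and z of roll in the frame of holder below 0.02 m and angle between roll's own z axis and vertical below 0.08 rad and value of joint bar above 0.6 rad), for 0.2 s.
2. the keeper bar is shut over the roll (horizontal distance between roll and spindle_foot below 0.01 m and z of roll in the frame of holder below 0.02 m and angle between roll's own z axis and vertical below 0.08 rad and value of joint bar below 0.09 rad), for 0.2 s.
At the end, for the whole second after the job is handed in: The roll stands upright (within 0.08 rad) over the spindle, its axis within 10 mm of the spindle's and its lower end within 5 mm of the base, at rest; the keeper bar is latched: it stays below 0.09 rad, at rest, with the robot off it (all of step 2 and velocity of joint bar between -0.05 and 0.05 rad/s and linear speed of roll below 0.02 m/s); the robot touches nothing.
It fails at once if the peach, tomato, onion or salt shaker is shoved over 40 mm away, or the shaker knocked over (distance of any of peach_a, veg_tomato_1, veg_onion_2, salt_shaker from where it was at the start of the episode above 0.04 m or angle between salt_shaker's own z axis and vertical above 0.6 rad).
It fails at once if the bar is rammed: pressed on its catch and stop with more than 45 N (contact force between bar and catch above 45 N).
It also fails if it takes over 69 s, if anything falls off the work surface, if the arm or the gripper's body presses on something with over 40 N, if the wrist force passes 120 N, or if a joint passes its speed limit or range.

ROBOT

A 6-joint arm with a two-finger parallel gripper is mounted at the origin on a cart in front of the work surface, level with it; the furniture and walls round the work are solid. World frame = base frame: x ahead of the robot, y to its left, z up, the work surface at z = 0. Lengths are in m, angles in rad, forces in N, time in s.
With the tool pointing down it reaches from about 0.25 to 0.725 m from the base axis. Payload 4 kg.
Tool frame: the origin (TCP) lies midway between the tips of the shut fingers; the grasp point (between the pads) lies 19 mm behind it; z points along the fingers, y is the line along which they close (so a half turn about z gives the same grasp; the last joint's range is limited). The gripper opens to 85 mm and grips with 20 to 120 N. Pads are 22 mm wide; open, the fingers measure 114 mm over their backs; the gripper's body (76 mm by 85 mm) begins 54 mm behind the grasp point. The pads swing forward as they close: fully open they stand 13 mm farther back than shut.
Start: joints at [1.295, 0.241, 0.005, 1.335, 0, 1.571], TCP at [0.136, 0.481, 0.231] pointing down, gripper open.
Joint ranges: [-2.72, 2.72], [-1.05, 1.87], [-1.09, 1.28], [-1.99, 2.15], [-1.42, 1.44], [-3.14, 3.14]. Speed limits (rad/s): [2.79, 2.79, 3.14, 3.14, 3.14, 3.14].

INTERFACE

Orientations are given as a unit quaternion [x, y, z, w].
In Python, from workcell import monitor, vision, job gives the robot as it stands.
- The arm moves only by the tool move_arm, never from a script. Its argument "moves" is a list that holds one entry, the list of rows, each a list of 5 numbers: the shift along the world's x, y, z in m, then the turn about the world's z in degrees, then the opening in per cent of the stroke, from 0 (shut) to 100 (fully open). In form: [[[x, y, z, turn, gripper], ...]]. A call has 1 to 5 rows; each row is the pose to reach, as a shift and turn from the pose commanded when the call began; what a row does not reach only later rows make up. A row lasts 1/8 s, in which the tool goes at most 62.5 mm and 10.7 degrees, less where a joint would pass 70% of its speed; a pose out of reach is approached as far as the arm can. A call with a gripper value outside its range is refused whole. The fingers move at their own pace and stop on an object; the grip force is fixed at half the most. Time passes only in rows, so rows that repeat a pose let the fingers close. It gives the time, the measured TCP pose, the force, the opening and the grip force at its end, in the units of the state.
- monitor.get_obs(): the state, without advancing time (a new reading comes with each control period).
- vision.camera(name): name is "scene" or "top"; returns a dict with "color" (480x640x3 uint8, red, green, blue), "camera_matrix" (3x3 intrinsics, pixels), "eye" and "attitude" of the camera in the world. Camera axes: x right, y up, looking along -z (the intrinsics and any distortion apply to the point x, -y, -z); pixel columns grow to the right and rows downward; lengths in m; the calibration is good to about 2 mm. A picture is of the moment at which its call begins. There is no depth.
- job.job_done(): hands the job in; it is judged then, once.
The state is a dict: "clock": time; "joint_pos": joint angles; "joint_vel": joint speeds; "tau": joint torques, N m; "eef_pos": TCP position; "tool_rot": TCP orientation; "ft_force": force on the tool from outside, world axes, zero at the start; "ft_torque": the same for the moment, N m; "grip_width": finger opening in m; "grasp_force": force on a finger pad.
Only numpy, scipy, OpenCV 4.12 (cv2) and the standard library are available. Lean on these libraries where they do the work, as an engineer would, in place of code of your own. Each camera call takes 0.05 s, during which the arm holds its last target. There are 200 camera calls.

## Working session

There is one attempt and no reset: what is moved stays moved. The work goes in short steps, Python scripts to look and compute and a tool call to move; the robot and the scene stay as the last step left them, time stands still between calls to the robot, and variables do not carry over. Pictures are saved under pics/ and viewed, at most 13 in all, crops included, and the job is handed in when it is done.

Besides the shell and the picture viewer there is one more tool, called after "Request:" by a JSON object that holds its "api" and its "payload". move_arm: Moves the arm, as the interface text tells. Its arguments: {"type":"object","properties":{"moves":{"type":"array","items":{"type":"array","items":{"type":"array","items":{"type":"number"}}}}},"required":["moves"]}

```bash
mkdir -p pics; cat > h.py <<'E'
import numpy as np, cv2
from scipy.spatial.transform import Rotation as R
from workcell import monitor, vision, job
def rot(a):
    a=np.array(a); return R.from_quat(a).as_matrix() if a.size==4 else a.reshape(3,3)
def ray(c,u,v):
    K=np.array(c["camera_matrix"]); d=np.linalg.inv(K)@[u,v,1]
    return np.array(c["eye"]), rot(c["attitude"])@(d*[1,-1,-1])
def onz(c,u,v,z):
    e,d=ray(c,u,v); return e+d*(z-e[2])/d[2]
def proj(c,p):
    q=rot(c["attitude"]).T@(np.array(p)-c["eye"]); q=q*[1,-1,-1]; q=np.array(c["camera_matrix"])@q; return q[:2]/q[2]
def snap(name,fn,crop=None,s=1):
    c=vision.camera(name); im=c["color"][:,:,::-1]
    if crop: x0,y0,x1,y1=crop; im=im[y0:y1,x0:x1]
    if s!=1: im=cv2.resize(im,None,fx=s,fy=s,interpolation=cv2.INTER_CUBIC)
    cv2.imwrite("pics/"+fn,im); return c
E
python3 - <<'E'
from h import *
for n in("scene","top"):
    c=snap(n,n+"0.png"); print(n,{k:v for k,v in c.items() if k!="color"})
print(monitor.get_obs())
E
```

```text
scene {'camera_matrix': array([[472.32753468,   0.        , 318.23256029],
       [  0.        , 472.32753468, 242.03281793],
       [  0.        ,   0.        ,   1.        ]]), 'eye': array([-0.01302973, -0.56895016,  0.52912846]), 'attitude': array([ 0.48297208, -0.1984751 , -0.30166753,  0.79771067])}
top {'camera_matrix': array([[511.87393608,   0.        , 320.59555358],
       [  0.        , 511.87393608, 237.94825282],
       [  0.        ,   0.        ,   1.        ]]), 'eye': array([ 0.2817176 , -0.06159964,  1.25130783]), 'attitude': array([ 0.09665514, -0.07554727, -0.58570905,  0.80118369])}
{'clock': 0.1, 'joint_pos': array([ 1.29502633e+00,  2.41329190e-01,  3.87925654e-03,  1.33521965e+00,
       -2.15382125e-05,  1.57079892e+00]), 'joint_vel': array([-0.00018367, -0.00203682,  0.00137185,  0.00058277,  0.00049294,
       -0.00033762]), 'tau': array([ 5.73270745e-05, -3.73136795e+01,  2.53010470e+01,  1.08101073e-02,
       -4.78552477e-05, -4.21031785e-06]), 'eef_pos': array([0.13599677, 0.48056375, 0.23051396]), 'tool_rot': array([ 1.37449710e-01,  9.90508304e-01, -9.29217823e-04, -1.18069891e-04]), 'ft_force': array([ 0.22484213,  0.4554889 , -0.13171496]), 'ft_torque': array([-0.03070341, -0.00099074, -0.02935879]), 'grasp_force': 0.0, 'grip_width': 0.08538067436398716}
```

View pics/scene0.png

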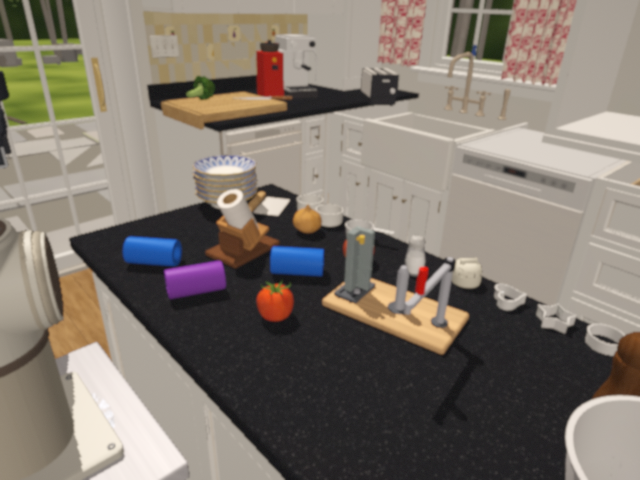

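View pics/top0.png

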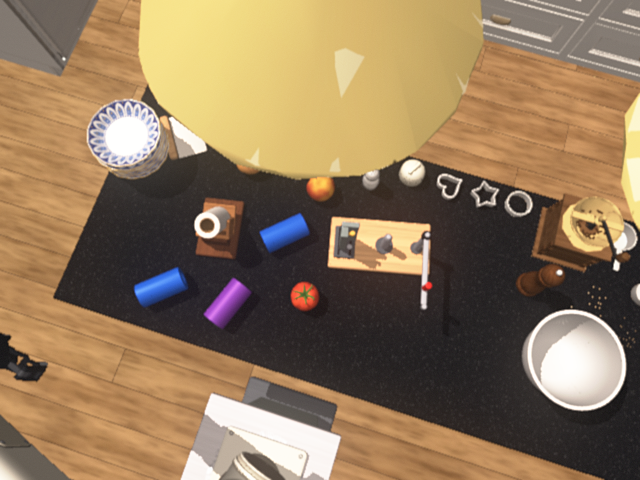

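The only white roll with a brown core is in the wooden rest: scene (233,207), top (208,224). The blue rolls at scene (152,251) and (297,261) and the purple one at (195,279) are look-alikes lying down, so I'll leave them alone. The holder is at top (380,246), with the bar open and its red pin at (428,286). I'll enlarge the roll and holder to confirm and measure.

```bash
python3 - <<'E'
from h import *
c=vision.camera("top"); s=vision.camera("scene")
print(proj(c,[0,0,0]),proj(c,[.136,.481,.231]),proj(s,[.136,.481,.231]))
a=c["color"][180:300,170:270,::-1]; b=c["color"][205:320,320:450,::-1]
d=s["color"][180:280,195:295,::-1]; e=s["color"][215:355,310:480,::-1]
f=lambda i:cv2.resize(i,(400,300),interpolation=cv2.INTER_CUBIC)
cv2.imwrite("pics/q.png",np.vstack([np.hstack([f(a),f(b)]),np.hstack([f(d),f(e)])]))
for n,u,v,z in[("spindle top",384,242,.105),("pin top",428,285,.185),("base c BL",329,269,.015),("base TL",331,218,.015),("base TR",431,222,.015),("base BR",428,276,.015),("tomato",305,297,.04),("blue",285,233,.03),("rolltop",208,224,.13)]:
    print(n,onz(c,u,v,z).round(3))
E
```

```text
[252.27496377 480.89384126] [ 26.716041   352.95846528] [  4.55929142 165.81513679]
spindle top [ 0.594 -0.125  0.105]
pin top [ 0.511 -0.235  0.185]
base c BL [ 0.512 -0.02   0.015]
base TL [0.638 0.014 0.015]
base TR [ 0.704 -0.229  0.015]
base BR [ 0.569 -0.257  0.015]
tomato [0.425 0.013 0.04 ]
blue [0.562 0.109 0.03 ]
rolltop [0.506 0.268 0.13 ]
```

View pics/q.png

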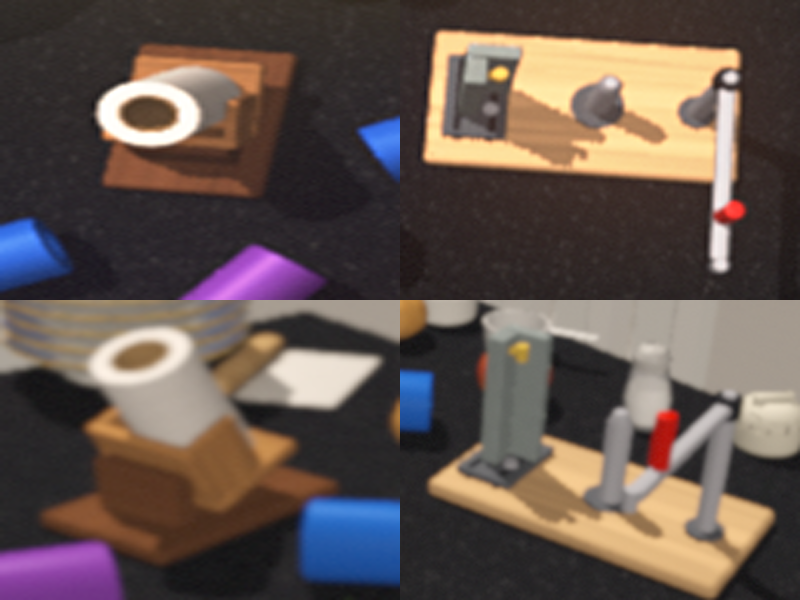

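The crop confirms it: the white roll with the brown core leans towards the robot in the rest, with its top end at about (207,225) in top and (230,198) in scene. Next I'll triangulate.

```bash
python3 - <<'E'
from h import *
c=vision.camera("top"); s=vision.camera("scene")
def tri(a,b):
    e1,d1=ray(c,*a);e2,d2=ray(s,*b)
    d1/=np.linalg.norm(d1);d2/=np.linalg.norm(d2)
    t=np.linalg.lstsq(np.c_[d1,-d2],e2-e1,rcond=None)[0]
    p,q=e1+d1*t[0],e2+d2*t[1]; return ((p+q)/2).round(4),np.linalg.norm(p-q).round(4)
rt=tri((207.2,225.2),(230.5,198.3)); print("rolltop",rt)
print("spindletip",tri((388.9,236.8),(404.3,267.3)))
f=[onz(c,*p,0.01) for p in((205,198),(244.5,202),(235.5,258),(196,254))]
print("foot",np.array(f).round(3),np.mean(f,0)); 
x=(f[1]-f[0]+f[2]-f[3])/2; y=f[0]-f[3]+f[1]-f[2]
print([np.degrees(np.arctan2(v[1],v[0])) for v in(f[1]-f[0],f[2]-f[3],f[0]-f[3],f[1]-f[2])])
print("base ang",[np.degrees(np.arctan2(*(onz(c,*a,.015)-onz(c,*b,.015))[1::-1])) for a,b in(((329,269),(428,276)),((331,218),(431,222)),((331,218),(329,269)),((431,222),(428,276)))])
print("base centre",np.mean([onz(c,*p,.015) for p in((329,269),(331,218),(431,222),(428,276))],0))
print("hinge",onz(c,426.6,233.7,.142),"pin",onz(c,428.9,285.9,.185),"nose",onz(c,423.7,306.6,.142))
E
```

```text
rolltop (array([0.5009, 0.2663, 0.1397]), np.float64(0.0003))
spindletip (array([ 0.6098, -0.1328,  0.1029]), np.float64(0.0002))
foot [[0.592 0.335 0.01 ]
 [0.612 0.236 0.01 ]
 [0.469 0.208 0.01 ]
 [0.449 0.305 0.01 ]] [0.53044846 0.2711595  0.01      ]
[np.float64(-78.29862687110737), np.float64(-78.18595275683302), np.float64(12.028900970107246), np.float64(10.946085926275236)]
base ang [np.float64(103.5828914318166), np.float64(105.35315650595852), np.float64(15.166650248765636), np.float64(11.549178687169421)]
base centre [ 0.6056117  -0.12303356  0.015     ]
hinge [ 0.6313955  -0.20918517  0.142     ] pin [ 0.50952269 -0.23691535  0.185     ] nose [ 0.47154776 -0.24467691  0.142     ]
```

Request:
{"api": "move_arm", "payload": {"moves": [[[0.054,-0.03,0,6,100],[0.108,-0.06,0,12,100],[0.162,-0.09,0,18,100],[0.216,-0.12,0,24,100],[0.27,-0.15,0,27.4,100]]]}}

```text
clock: 0.92
eef_pos: [0.4078, 0.33, 0.2314]
tool_rot: [-0.102, 0.995, 0.0, 0.0]
ft_force: [0.3, 1.1, 0.7]
grip_width: 0.0856
grasp_force: 0.0
```

Request:
{"api": "move_arm", "payload": {"moves": [[[0.054,-0.03,0,0,100],[0.107,-0.063,0,0,100],[0.107,-0.063,-0.03,0,100],[0.107,-0.063,-0.06,0,100],[0.107,-0.063,-0.06,0,100]]]}}

```text
clock: 1.55
eef_pos: [0.5114, 0.2668, 0.1685]
tool_rot: [-0.101, 0.995, -0.001, -0.003]
ft_force: [0.2, -0.2, 0.2]
grip_width: 0.0853
grasp_force: 0.0
```

```bash
python3 - <<'E'
from h import *
o=monitor.get_obs(); print(o["clock"],o["eef_pos"],o["tool_rot"],o["ft_force"],o["joint_pos"])
c=vision.camera("top"); s=vision.camera("scene")
f=lambda i:cv2.resize(i[:,:,::-1],(400,400),interpolation=cv2.INTER_CUBIC)
cv2.imwrite("pics/q2.png",np.hstack([f(c["color"][150:300,130:280]),f(s["color"][140:290,160:310])]))
E
```

```text
1.55 [0.51141004 0.26681951 0.16850181] [-0.10073562  0.99490786 -0.00121506 -0.0030359 ] [ 0.19344442 -0.20230516  0.23313474] [ 4.80884998e-01  4.29692045e-01  1.09062395e-01  1.25670673e+00
 -4.76790672e-06  2.79070379e-01]
```

View pics/q2.png

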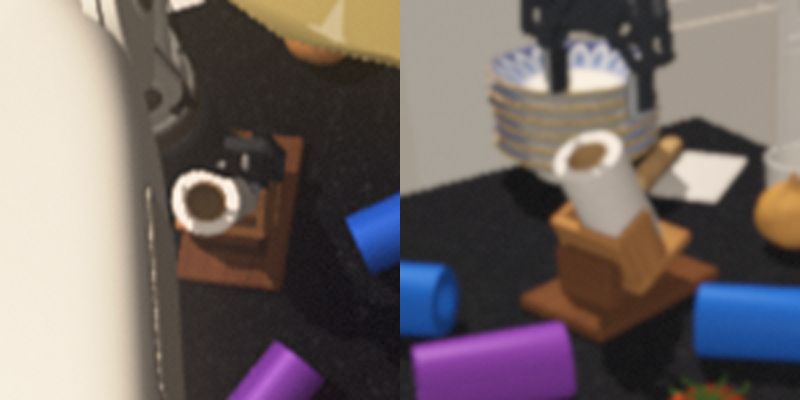

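The fingers straddle the roll in the scene view, with tips at about (219,174) and (251,179) and the roll between them. I'll descend and grip.

Request:
{"api": "move_arm", "payload": {"moves": [[[0.0,0.001,-0.03,0,100],[0.0,0.001,-0.06,0,100],[0.0,0.001,-0.075,0,100],[0.0,0.001,-0.075,0,100],[0.0,0.001,-0.075,0,50]]]}}

```text
clock: 2.28
eef_pos: [0.5142, 0.2698, 0.098]
tool_rot: [-0.101, 0.995, 0.001, 0.001]
ft_force: [-0.7, -0.8, 0.9]
grip_width: 0.0695
grasp_force: 0.0
```

Request:
{"api": "move_arm", "payload": {"moves": [[[0,0,0,0,50],[0,0,0,0,50],[0,0,0,0,50],[0,0,0,0,50]]]}}

```text
clock: 2.78
eef_pos: [0.5138, 0.2706, 0.0986]
tool_rot: [-0.101, 0.995, 0.002, 0.001]
ft_force: [-3.0, 2.8, 5.2]
grip_width: 0.0579
grasp_force: 63.2
```

Request:
{"api": "move_arm", "payload": {"moves": [[[-0.008,-0.0017,0.018,0,50],[-0.016,-0.0034,0.036,0,50],[-0.025,-0.005,0.054,0,50],[-0.037,-0.0077,0.082,0,50],[-0.05,-0.0103,0.11,0,50]]]}}

```text
clock: 3.4
eef_pos: [0.4617, 0.2573, 0.2076]
tool_rot: [-0.101, 0.995, -0.001, -0.001]
ft_force: [-0.0, 1.1, -1.1]
grip_width: 0.0577
grasp_force: 65.5
```

Request:
{"api": "move_arm", "payload": {"moves": [[[0,0,0.03,0,50],[0,0,0.05,0,50],[0,0,0.05,0,50]]]}}

```text
clock: 3.78
eef_pos: [0.4633, 0.2583, 0.2587]
tool_rot: [-0.101, 0.995, 0.0, 0.002]
ft_force: [0.1, -0.7, -1.6]
grip_width: 0.0574
grasp_force: 65.5
```

```bash
python3 - <<'E'
from h import *
o=monitor.get_obs(); print(o["clock"],o["eef_pos"],o["tool_rot"],o["ft_force"],o["grip_width"])
c=vision.camera("top"); s=vision.camera("scene")
f=lambda i:cv2.resize(i[:,:,::-1],(400,400),interpolation=cv2.INTER_CUBIC)
cv2.imwrite("pics/q3.png",np.hstack([f(c["color"][130:280,110:260]),f(s["color"][90:240,150:300])]))
g=o["eef_pos"]+[0,0,.019]
print("grasp px scene",(proj(s,g)-[150,90])*2.667+[400,0], "top",(proj(c,g)-[110,130])*2.667)
E
```

```text
3.775 [0.46333498 0.25830064 0.25865081] [-1.00762295e-01  9.94909231e-01  4.54046865e-05  1.60614203e-03] [ 0.09481242 -0.66458983 -1.56273867] 0.05741336599371409
grasp px scene [566.67745571 131.69945972] top [212.83561799 253.67532526]
```

View pics/q3.png

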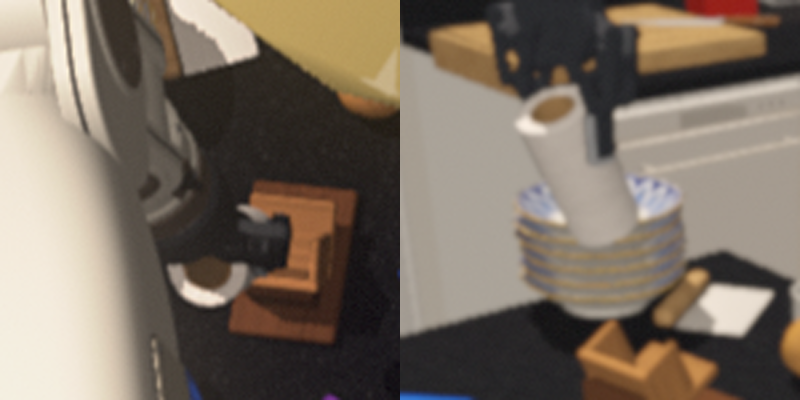

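Request:
{"api": "move_arm", "payload": {"moves": [[[0.008,-0.03,0,0.5,50],[0.02,-0.075,0,1,50],[0.034,-0.12,0,1.5,50],[0.047,-0.165,0,2.0,50],[0.059,-0.21,0,2.3,50]]]}}

```text
clock: 4.5
eef_pos: [0.5212, 0.047, 0.2547]
tool_rot: [-0.121, 0.993, -0.0, -0.002]
ft_force: [0.8, 0.6, -1.9]
grip_width: 0.0576
grasp_force: 65.5
```

Request:
{"api": "move_arm", "payload": {"moves": [[[0.013,-0.045,0,0,50],[0.026,-0.09,0,0,50],[0.039,-0.135,0,0,50],[0.052,-0.17,-0.02,0,50],[0.054,-0.189,-0.05,0,50]]]}}

```text
clock: 5.12
eef_pos: [0.5762, -0.1425, 0.2046]
tool_rot: [-0.12, 0.993, -0.0, -0.0]
ft_force: [-0.4, 0.0, -2.2]
grip_width: 0.0574
grasp_force: 65.5
```

```bash
python3 - <<'E'
from h import *
c=vision.camera("top"); s=vision.camera("scene")
o=monitor.get_obs(); print(o["clock"],o["eef_pos"],o["tool_rot"],o["ft_force"],o["grip_width"])
f=lambda i:cv2.resize(i[:,:,::-1],(400,400),interpolation=cv2.INTER_CUBIC)
cv2.imwrite("pics/q4.png",np.hstack([f(c["color"][180:300,310:430]),f(s["color"][190:310,310:430])]))
g=o["eef_pos"]; hx=np.array([.971,.24,0])
print("pred lower",(proj(s,g+.0355*hx-[0,0,.057])-[310,190])*3.333+[400,0],"pred top",(proj(s,g-.011*hx+[0,0,.0426])-[310,190])*3.333+[400,0])
E
```

```text
5.225 [ 0.57258667 -0.14173027  0.20047515] [-0.11925061  0.99284793  0.00153356 -0.0054714 ] [-1.4585269   0.7004269  -1.47675316] 0.05719825264606283
pred lower [720.04207951 193.45327656] pred top [702.38299302  46.31092316]
```

View pics/q4.png

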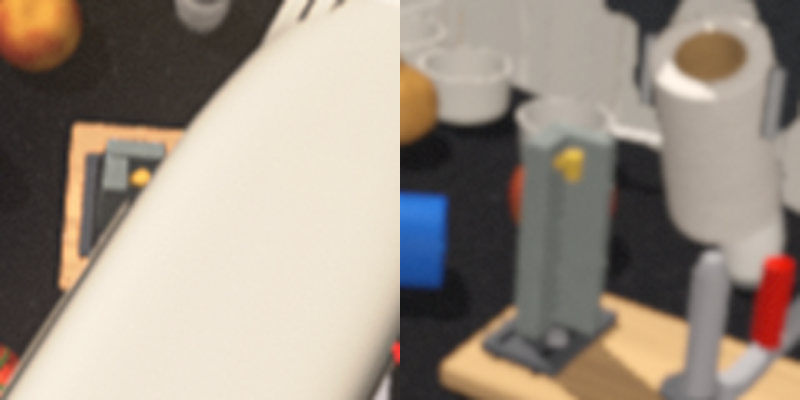

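```bash
python3 - <<'E'
from h import *
s=vision.camera("scene"); o=monitor.get_obs(); print(o["eef_pos"])
g=o["eef_pos"]+[0,0,.019]; hx=np.array([.971,.24,0]); hy=np.array([-.24,.971,0]); z=np.array([0,0,1.])
t=np.linspace(0,2*np.pi,60)
for tilt in(25,20):
  T=np.radians(tilt); a=-np.sin(T)*hx+np.cos(T)*z; b=np.cos(T)*hx+np.sin(T)*z
  for up in(.021,.026):
    for h,r in((up,.029),(up,.016),(up-.11,.029)):
        P=np.array([proj(s,g+h*a+r*(np.cos(q)*b+np.sin(q)*hy)) for q in t]); P=(P-[310,190])*3.333+[400,0]
        print(tilt,up,r,"L",P[P[:,0].argmin()].round(),"R",P[P[:,0].argmax()].round(),"T",P[P[:,1].argmin()].round(),"B",P[P[:,1].argmax()].round())
im=s["color"]
cv2.imwrite("pics/q5.png",cv2.resize(im[190:310,370:450,::-1],(533,800)[::1],interpolation=cv2.INTER_CUBIC)[:600])
# white mask outline
y0=190
g_=cv2.cvtColor(im,cv2.COLOR_RGB2HSV)
for v in range(205,266,6): print(v,"".join("#" if (p[2]>110 and p[1]<60) else ("b" if p[1]>=60 and p[2]>60 else ".") for p in g_[v,375:440]))
E
```

```text
[ 0.57354411 -0.14055551  0.20281062]
25 0.021 0.029 L [643.  53.] R [764.  45.] T [710.   6.] B [699.  92.]
25 0.021 0.016 L [670.  51.] R [737.  47.] T [707.  25.] B [701.  72.]
25 0.021 0.029 L [666. 198.] R [776. 193.] T [727. 154.] B [717. 237.]
25 0.026 0.029 L [642.  46.] R [764.  38.] T [709.  -1.] B [698.  84.]
25 0.026 0.016 L [669.  43.] R [736.  39.] T [706.  17.] B [700.  64.]
25 0.026 0.029 L [665. 192.] R [776. 187.] T [726. 148.] B [717. 231.]
20 0.021 0.029 L [644.  49.] R [766.  44.] T [712.   8.] B [700.  85.]
20 0.021 0.016 L [671.  47.] R [738.  45.] T [709.  25.] B [702.  67.]
20 0.021 0.029 L [659. 206.] R [770. 205.] T [715. 166.] B [711. 245.]
20 0.026 0.029 L [644.  41.] R [766.  36.] T [712.  -0.] B [700.  77.]
20 0.026 0.016 L [671.  40.] R [738.  37.] T [708.  17.] B [702.  59.]
20 0.026 0.029 L [659. 200.] R [770. 198.] T [715. 160.] B [710. 238.]
205 #####..#########bbbbbbbbbbbbbbbbbbbbbb########...................
211 ####...############bbbbbbbbbbbbbbb###############.......#########
217 #########.######################################.......##########
223 ###############################################......############
229 #################################################################
235 ............#####################################################
241 .............####################################################
247 ..............###################################################
253 ...............###################################....###########
259 ....................##############################...............
265 ...........................######################bb..............
```

Request:
{"api": "move_arm", "payload": {"moves": [[[-0.002,-0.001,-0.015,0,50],[-0.002,-0.001,-0.03,0,50],[-0.002,-0.001,-0.042,0,50],[-0.002,-0.001,-0.053,0,50],[-0.002,-0.001,-0.053,0,50]]]}}

```text
clock: 5.9
eef_pos: [0.5734, -0.1408, 0.1521]
tool_rot: [-0.121, 0.993, 0.0, -0.001]
ft_force: [-0.0, 0.0, -1.6]
grip_width: 0.0574
grasp_force: 65.5
```

```bash
python3 - <<'E'
from h import *
s=snap("scene","q6.png",(310,190,470,310),4)
for i in range(3):
    o=monitor.get_obs(); print(o["clock"],o["eef_pos"],o["ft_force"],o["ft_torque"],o["grip_width"]); vision.camera("scene")
E
```

```text
5.95 [ 0.57394936 -0.14099125  0.15290992] [ 0.57819138 -0.5158269  -1.40579639] [-0.059524   -0.01023565 -0.03151451] 0.05775403109813306
6.0 [ 0.57433159 -0.14116361  0.15348   ] [-0.21867487 -0.59301551 -2.11804387] [-0.01502908 -0.00648774  0.01544026] 0.05749973208089711
6.05 [ 0.57456478 -0.14124226  0.1538105 ] [-0.15307038  0.50636718 -2.21092874] [-0.02028589  0.00813864  0.05055699] 0.057523170967016805
```

View pics/q6.png

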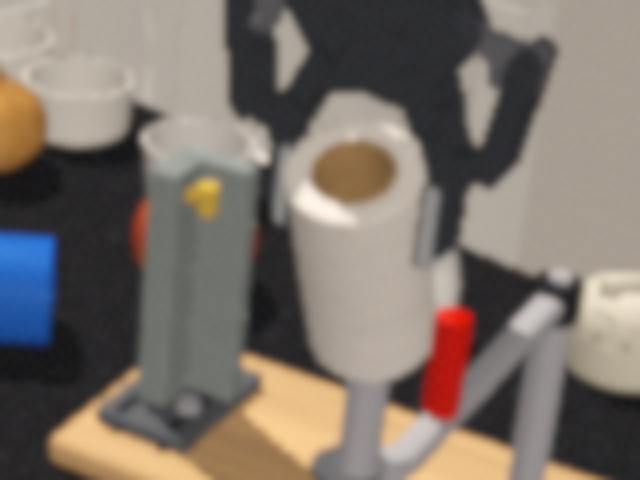

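The spindle disappears up into the roll's lower end at about crop (368,375), and no contact force shows, so it looks to be inside the bore. I'll use it to turn the roll upright by moving the tool along the holder's +x.

Request:
{"api": "move_arm", "payload": {"moves": [[[0.004,0.001,0.0,0,50],[0.008,0.002,0.001,0,50],[0.0117,0.0029,0.003,0,50],[0.0117,0.0029,0.003,0,50]]]}}

```text
clock: 6.6
eef_pos: [0.5852, -0.1384, 0.1561]
tool_rot: [-0.121, 0.993, -0.0, -0.001]
ft_force: [-3.3, -0.2, -0.9]
grip_width: 0.0578
grasp_force: 66.0
```

Request:
{"api": "move_arm", "payload": {"moves": [[[0.005,0.0012,0.002,0,50],[0.0105,0.0026,0.0033,0,50],[0.016,0.004,0.0045,0,50],[0.0215,0.0053,0.005,0,50],[0.0215,0.0053,0.005,0,50]]]}}

```text
clock: 7.22
eef_pos: [0.604, -0.1333, 0.1597]
tool_rot: [-0.121, 0.993, 0.0, -0.004]
ft_force: [-7.6, -0.4, -1.7]
grip_width: 0.0576
grasp_force: 68.2
```

Request:
{"api": "move_arm", "payload": {"moves": [[[0.003,0.0008,0.0005,0,50],[0.006,0.0015,0.0005,0,50],[0.009,0.0023,0.0005,0,50],[0.009,0.0023,0.0005,0,50]]]}}

```text
clock: 7.72
eef_pos: [0.6127, -0.1312, 0.1601]
tool_rot: [-0.121, 0.993, 0.0, -0.005]
ft_force: [-7.7, -1.6, -1.8]
grip_width: 0.0577
grasp_force: 69.4
```

```bash
python3 - <<'E'
from h import *
s=snap("scene","q7.png",(310,190,470,310),4)
o=monitor.get_obs(); print(o["clock"],o["eef_pos"],o["ft_force"],o["ft_torque"],o["grip_width"])
print((proj(s,[.6098,-.1328,.105])-[310,190])*4,(proj(s,[.6098,-.1328,.015])-[310,190])*4)
E
```

```text
7.775 [ 0.61265325 -0.13123637  0.16009214] [-7.32208602 -3.2511921  -2.39878003] [-0.55466644  2.16526832 -0.01926585] 0.05751026986576721
[377.83483905 305.2048812 ] [357.29652499 469.66639854]
```

View pics/q7.png

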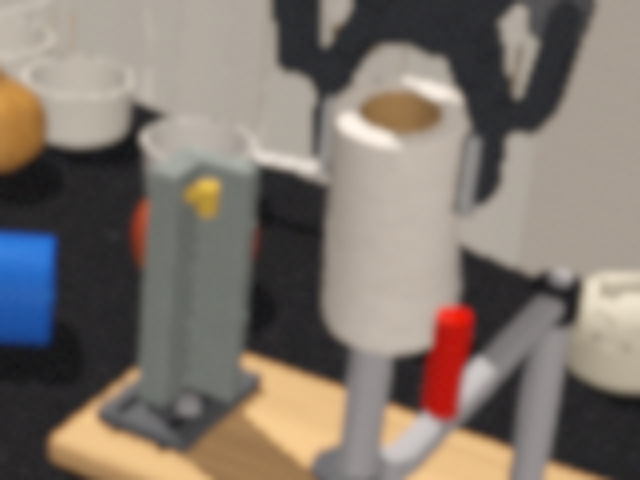

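Request:
{"api": "move_arm", "payload": {"moves": [[[0.004,0.001,0.0,0,50],[0.004,0.001,0.0,0,50],[-0.003,-0.001,-0.002,0,50],[-0.003,-0.001,-0.015,0,50],[-0.003,-0.001,-0.03,0,50]]]}}

```text
clock: 8.4
eef_pos: [0.6135, -0.1315, 0.1312]
tool_rot: [-0.121, 0.993, 0.0, 0.0]
ft_force: [-2.0, -0.7, 0.7]
grip_width: 0.0577
grasp_force: 67.9
```

Request:
{"api": "move_arm", "payload": {"moves": [[[0,0,-0.01,0,50],[0,0,-0.02,0,50],[0,0,-0.03,0,50],[0,0,-0.035,0,50],[0,0,-0.035,0,50]]]}}

```text
clock: 9.02
eef_pos: [0.6132, -0.1316, 0.0962]
tool_rot: [-0.121, 0.993, 0.0, -0.0]
ft_force: [-1.0, 0.8, -3.0]
grip_width: 0.0577
grasp_force: 67.8
```

Request:
{"api": "move_arm", "payload": {"moves": [[[0,0,-0.002,0,50],[0,0,-0.004,0,50],[0,0,-0.006,0,50],[0,0,-0.006,0,50]]]}}

```text
clock: 9.52
eef_pos: [0.6133, -0.1316, 0.0907]
tool_rot: [-0.121, 0.993, 0.0, -0.0]
ft_force: [-1.8, 1.5, -1.5]
grip_width: 0.0572
grasp_force: 67.7
```

Request:
{"api": "move_arm", "payload": {"moves": [[[0,0,-0.002,0,50],[0,0,-0.004,0,50],[0,0,-0.006,0,50],[0,0,-0.006,0,50]]]}}

```text
clock: 10.02
eef_pos: [0.6133, -0.1317, 0.0844]
tool_rot: [-0.121, 0.993, 0.0, -0.0]
ft_force: [-1.6, 0.5, -1.4]
grip_width: 0.0576
grasp_force: 67.7
```

Request:
{"api": "move_arm", "payload": {"moves": [[[0,0,-0.002,0,50],[0,0,-0.004,0,50],[0,0,-0.006,0,50],[0,0,-0.006,0,50]]]}}

```text
clock: 10.52
eef_pos: [0.614, -0.1316, 0.0808]
tool_rot: [-0.121, 0.993, -0.0, 0.001]
ft_force: [-4.2, 2.1, 7.9]
grip_width: 0.0575
grasp_force: 69.0
```

Request:
{"api": "move_arm", "payload": {"moves": [[[-0.002,-0.0005,-0.001,0,50],[-0.004,-0.001,-0.001,0,50],[-0.004,-0.001,-0.001,0,50],[-0.004,-0.001,0,0,76],[-0.004,-0.001,0,0,76]]]}}

```text
clock: 11.15
eef_pos: [0.6099, -0.1331, 0.079]
tool_rot: [-0.121, 0.993, -0.001, 0.001]
ft_force: [-0.3, -0.1, 1.1]
grip_width: 0.0647
grasp_force: 0.0
```

Request:
{"api": "move_arm", "payload": {"moves": [[[0,0,0,0,78],[0,0,0.02,0,78],[0,0,0.06,0,78],[0,0,0.11,0,78],[0,0,0.16,0,78]]]}}

```text
clock: 11.78
eef_pos: [0.6091, -0.1329, 0.2397]
tool_rot: [-0.121, 0.993, -0.0, -0.0]
ft_force: [0.7, 0.3, 0.4]
grip_width: 0.0666
grasp_force: 0.0
```

```bash
python3 - <<'E'
from h import *
s=snap("scene","q8.png",(310,170,470,350),4)
im=cv2.imread("pics/q8.png"); cv2.imwrite("pics/q8.png",im[:600] if im.shape[0]<=600 else cv2.resize(im,(533,600)))
o=monitor.get_obs(); print(o["clock"],o["eef_pos"],o["ft_force"],o["grip_width"],o["joint_pos"])
k=533/160; P=np.array([.6098,-.1328,0]); t=np.linspace(0,6.28,60)
for h,r in((.125,.016),(.125,.029),(.015,.029)):
    Q=np.array([proj(s,P+[r*np.cos(q),r*np.sin(q),h]) for q in t]); Q=(Q-[310,170])*k
    print(h,r,Q[:,0].min(),Q[:,0].max(),Q[:,1].min(),Q[:,1].max())
E
```

```text
11.825 [ 0.61199997 -0.13355337  0.24817835] [ 1.37669103 -0.18590002  6.12122691] 0.06645116795139229 [-2.14712904e-01  4.86812350e-01  4.05944042e-01  1.47791654e+00
 -2.95573683e-04 -4.56982080e-01]
0.125 0.016 288.6927129106672 348.82151077584746 274.44706415116923 303.171899771317
0.125 0.029 264.43313897722095 373.45889082768963 263.31353831181184 315.4098750747664
0.015 0.029 246.41071440801915 349.12660713692685 429.1476891404977 488.0712701305653
```

View pics/q8.png

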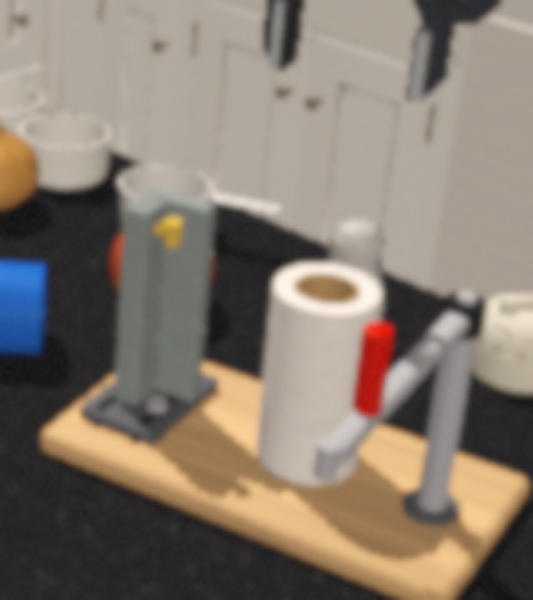

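Clear view: the roll stands flat and upright on the base, with its top face at about (327,290), and the bar is still open with the pin at (376,365). Next I'll pin down the pin position and the arc waypoints.

```bash
python3 - <<'E'
from h import *
s=vision.camera("scene"); print(onz(s,424.3,267.5,.185),onz(s,421,293,.145))
o=monitor.get_obs(); print(o["clock"],o["eef_pos"])
H=np.array([.630,-.210]); 
for th in(1.54,1.4,1.2,1.0,.8,.6,.4,.3,.2,.1,0): 
    a=np.radians(103.9)+th; print(th,(H+.12*np.array([np.cos(a),np.sin(a)])).round(4))
E
```

```text
[ 0.51209302 -0.23611296  0.185     ] [ 0.50661948 -0.24035065  0.145     ]
11.875 [ 0.61251476 -0.13362923  0.24590084]
1.54 [ 0.5127 -0.2352]
1.4 [ 0.5103 -0.2186]
1.2 [ 0.511  -0.1947]
1.0 [ 0.5164 -0.1713]
0.8 [ 0.5264 -0.1495]
0.6 [ 0.5404 -0.1301]
0.4 [ 0.5581 -0.1139]
0.3 [ 0.568  -0.1072]
0.2 [ 0.5786 -0.1016]
0.1 [ 0.5897 -0.097 ]
0 [ 0.6012 -0.0935]
```

Request:
{"api": "move_arm", "payload": {"moves": [[[-0.035,-0.036,0.0,0,70],[-0.07,-0.072,0.0,0,70],[-0.098,-0.103,0,0,70],[-0.098,-0.103,0,0,70],[-0.098,-0.103,-0.03,0,70]]]}}

```text
clock: 12.5
eef_pos: [0.5131, -0.2367, 0.2105]
tool_rot: [-0.12, 0.993, -0.001, 0.003]
ft_force: [0.7, 0.9, 0.1]
grip_width: 0.0596
grasp_force: 0.0
```

Request:
{"api": "move_arm", "payload": {"moves": [[[0,0,-0.03,0,70],[0,0,-0.055,0,70],[0,0,-0.055,0,70]]]}}

```text
clock: 12.88
eef_pos: [0.5101, -0.2342, 0.151]
tool_rot: [-0.121, 0.993, 0.002, -0.002]
ft_force: [-0.1, -0.9, 0.5]
grip_width: 0.0599
grasp_force: 0.0
```

Request:
{"api": "move_arm", "payload": {"moves": [[[0,0,0,0,10],[0,0,0,0,10],[0,0,0,0,10],[0,0,0,0,10],[0,0,0,0,10]]]}}

```text
clock: 13.5
eef_pos: [0.5122, -0.2359, 0.1551]
tool_rot: [-0.121, 0.993, -0.001, 0.001]
ft_force: [0.4, 0.3, 6.1]
grip_width: 0.0118
grasp_force: 58.5
```

```bash
python3 - <<'E'
from h import *
o=monitor.get_obs(); print(o["clock"],o["eef_pos"],o["ft_force"],o["grip_width"],o["grasp_force"])
E
```

```text
13.5 [ 0.51221942 -0.23590678  0.15510074] [0.37210649 0.30302808 6.11826862] 0.011774190688169083 58.48914563655853
```

```bash
python3 - <<'E'
from h import *
s=snap("scene","q9.png",(385,220,485,320),6)
o=monitor.get_obs(); print(o["eef_pos"],o["ft_force"],(proj(s,o["eef_pos"])-[385,220])*6)
E
```

```text
[ 0.51217111 -0.23588012  0.15506763] [-0.41105272  1.45036988  6.03095256] [219.92445854 388.5344315 ]
```

View pics/q9.png

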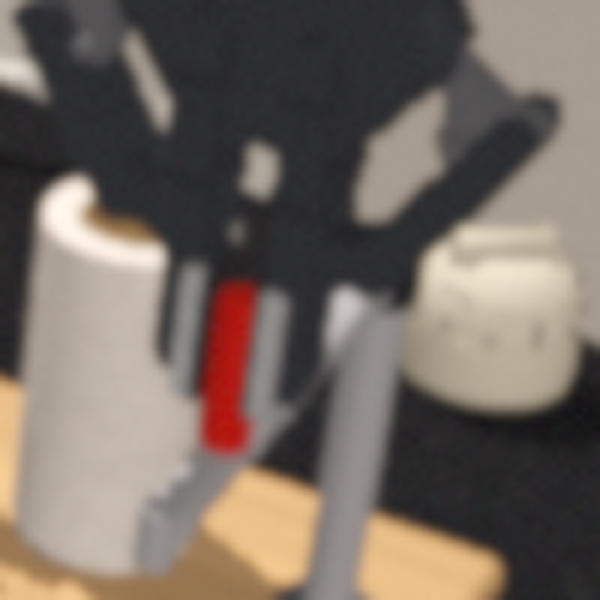

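The pin at (228,350) sits between the two pads, so it is gripped. I'll work out the arc.

```bash
python3 - <<'E'
import numpy as np
p=lambda th:.12*np.array([np.cos(np.radians(103.9)+th),np.sin(np.radians(103.9)+th)])
for seq in([1.54,1.44,1.29,1.14,.99,.84],[.84,.69,.54,.41,.3,.22],[.22,.19,.165,.14],[.14,.13,.12,.11,.10,.09],[.09,.08,.07,.06,.05,.04],[.04,.03,.02,.01,0,-.01]):
    print([ [*(p(t)-p(seq[0])).round(4),round(np.degrees(t-seq[0]),1)] for t in seq[1:]])
E
```

```text
[[np.float64(-0.0019), np.float64(0.0118), np.float64(-5.7)], [np.float64(-0.0026), np.float64(0.0298), np.float64(-14.3)], [np.float64(-0.0006), np.float64(0.0477), np.float64(-22.9)], [np.float64(0.0041), np.float64(0.065), np.float64(-31.5)], [np.float64(0.0113), np.float64(0.0815), np.float64(-40.1)]]
[[np.float64(0.0096), np.float64(0.0152), np.float64(-8.6)], [np.float64(0.0214), np.float64(0.0288), np.float64(-17.2)], [np.float64(0.0331), np.float64(0.0391), np.float64(-24.6)], [np.float64(0.044), np.float64(0.0465), np.float64(-30.9)], [np.float64(0.0524), np.float64(0.0511), np.float64(-35.5)]]
[[np.float64(0.0032), np.float64(0.0016), np.float64(-1.7)], [np.float64(0.006), np.float64(0.0028), np.float64(-3.2)], [np.float64(0.0088), np.float64(0.0039), np.float64(-4.6)]]
[[np.float64(0.0011), np.float64(0.0004), np.float64(-0.6)], [np.float64(0.0022), np.float64(0.0009), np.float64(-1.1)], [np.float64(0.0034), np.float64(0.0013), np.float64(-1.7)], [np.float64(0.0045), np.float64(0.0017), np.float64(-2.3)], [np.float64(0.0056), np.float64(0.0021), np.float64(-2.9)]]
[[np.float64(0.0011), np.float64(0.0004), np.float64(-0.6)], [np.float64(0.0023), np.float64(0.0008), np.float64(-1.1)], [np.float64(0.0034), np.float64(0.0011), np.float64(-1.7)], [np.float64(0.0046), np.float64(0.0015), np.float64(-2.3)], [np.float64(0.0057), np.float64(0.0018), np.float64(-2.9)]]
[[np.float64(0.0012), np.float64(0.0003), np.float64(-0.6)], [np.float64(0.0023), np.float64(0.0006), np.float64(-1.1)], [np.float64(0.0035), np.float64(0.001), np.float64(-1.7)], [np.float64(0.0046), np.float64(0.0012), np.float64(-2.3)], [np.float64(0.0058), np.float64(0.0015), np.float64(-2.9)]]
```

Request:
{"api": "move_arm", "payload": {"moves": [[[-0.002,0.012,0.002,-5.7,10],[-0.0026,0.03,0.002,-14.3,10],[-0.0006,0.0477,0.002,-22.9,10],[0.0041,0.065,0.002,-31.5,10],[0.0113,0.0815,0.002,-40.1,10]]]}}

```text
clock: 14.18
eef_pos: [0.521, -0.1538, 0.1553]
tool_rot: [0.229, 0.973, -0.0, -0.002]
ft_force: [-1.7, -0.6, 0.3]
grip_width: 0.012
grasp_force: 59.4
```

Request:
{"api": "move_arm", "payload": {"moves": [[[0.0096,0.0152,0,-8.6,10],[0.0214,0.0288,0,-17.2,10],[0.0331,0.0391,0,-24.6,10],[0.044,0.0465,0,-30.9,10],[0.0524,0.0511,0,-35.5,10]]]}}

```text
clock: 14.8
eef_pos: [0.5728, -0.1011, 0.1552]
tool_rot: [0.514, 0.858, 0.0, -0.003]
ft_force: [-5.9, 4.4, 4.1]
grip_width: 0.012
grasp_force: 59.8
```

Request:
{"api": "move_arm", "payload": {"moves": [[[0,0,0,0,10]]]}}

```text
clock: 14.92
eef_pos: [0.5732, -0.1009, 0.1552]
tool_rot: [0.513, 0.859, 0.0, -0.003]
ft_force: [-5.8, 5.4, 4.4]
grip_width: 0.0122
grasp_force: 59.7
```

Request:
{"api": "move_arm", "payload": {"moves": [[[0.0022,0.0036,0,-1.7,10],[0.005,0.0048,0,-3.2,10],[0.0078,0.0059,0,-4.6,10],[0.0078,0.0059,0,-4.6,10]]]}}

```text
clock: 15.42
eef_pos: [0.5823, -0.0967, 0.1553]
tool_rot: [0.547, 0.837, -0.0, -0.001]
ft_force: [-4.3, 2.2, 1.2]
grip_width: 0.0123
grasp_force: 59.3
```

Request:
{"api": "move_arm", "payload": {"moves": [[[0.0011,0.0006,0,-0.6,10],[0.0022,0.0012,0,-1.1,10],[0.0034,0.0015,0,-1.7,10],[0.0034,0.0015,0,-1.7,10]]]}}

```text
clock: 15.92
eef_pos: [0.5858, -0.0954, 0.1553]
tool_rot: [0.559, 0.829, -0.0, -0.001]
ft_force: [-4.7, 2.0, -0.9]
grip_width: 0.0122
grasp_force: 59.2
```

Request:
{"api": "move_arm", "payload": {"moves": [[[0.0011,0.0005,0,-0.6,10],[0.0022,0.0009,0,-1.1,10],[0.0034,0.0013,0,-1.7,10],[0.0034,0.0013,0,-1.7,10]]]}}

```text
clock: 16.42
eef_pos: [0.5893, -0.0941, 0.1553]
tool_rot: [0.572, 0.821, -0.0, -0.001]
ft_force: [-4.5, 2.5, -1.7]
grip_width: 0.0119
grasp_force: 59.2
```

Request:
{"api": "move_arm", "payload": {"moves": [[[0.0011,0.0004,0,-0.6,10],[0.0023,0.0008,0,-1.1,10],[0.0034,0.0011,0,-1.7,10],[0.0034,0.0011,0,-1.7,10]]]}}

```text
clock: 16.92
eef_pos: [0.5904, -0.0938, 0.1553]
tool_rot: [0.584, 0.812, -0.002, -0.002]
ft_force: [-10.5, -0.2, 2.6]
grip_width: 0.0123
grasp_force: 59.7
```

Request:
{"api": "move_arm", "payload": {"moves": [[[0.0011,0.0004,0,-0.6,10],[0.0023,0.0007,0,-1.1,10],[0.0023,0.0007,0,-1.1,10]]]}}

```text
clock: 17.3
eef_pos: [0.5915, -0.0934, 0.1552]
tool_rot: [0.592, 0.806, -0.003, -0.003]
ft_force: [-13.9, 0.1, 3.1]
grip_width: 0.0119
grasp_force: 60.0
```

Request:
{"api": "move_arm", "payload": {"moves": [[[0.0011,0.0003,0,-0.6,10],[0.0023,0.0006,0,-1.1,10],[0.0023,0.0006,0,-1.1,10]]]}}

```text
clock: 17.68
eef_pos: [0.5942, -0.0926, 0.1552]
tool_rot: [0.599, 0.8, -0.003, -0.003]
ft_force: [-12.5, 0.5, 3.5]
grip_width: 0.0121
grasp_force: 59.9
```

Request:
{"api": "move_arm", "payload": {"moves": [[[0.0012,0.0003,0,-0.5,10],[0.0012,0.0003,0,-0.5,10]]]}}

```text
clock: 17.92
eef_pos: [0.5972, -0.0918, 0.1553]
tool_rot: [0.603, 0.798, -0.001, -0.001]
ft_force: [-6.9, 2.3, 0.2]
grip_width: 0.0118
grasp_force: 59.4
```

Request:
{"api": "move_arm", "payload": {"moves": [[[0.0012,0.0003,0,-0.5,10],[0.0012,0.0003,0,-0.5,10]]]}}

```text
clock: 18.18
eef_pos: [0.5996, -0.0912, 0.1553]
tool_rot: [0.606, 0.795, -0.0, -0.001]
ft_force: [-4.7, 2.2, -0.4]
grip_width: 0.0121
grasp_force: 59.3
```

Request:
{"api": "move_arm", "payload": {"moves": [[[0.001,0.0003,0,-0.4,10],[0.001,0.0003,0,-0.4,10]]]}}

```text
clock: 18.42
eef_pos: [0.6, -0.091, 0.1553]
tool_rot: [0.609, 0.793, -0.001, -0.001]
ft_force: [-5.8, 1.2, -0.8]
grip_width: 0.012
grasp_force: 59.5
```

Request:
{"api": "move_arm", "payload": {"moves": [[[0.0015,0.0004,0,0,10],[0.0015,0.0004,0,0,10]]]}}

```text
clock: 18.68
eef_pos: [0.6, -0.091, 0.1553]
tool_rot: [0.609, 0.793, -0.002, -0.002]
ft_force: [-10.7, 0.6, 2.9]
grip_width: 0.0121
grasp_force: 59.8
```

The force rose to a 14 N peak, dropped, then met the stop at about 11 N, so the catch has clicked. I'll relax, release and retract.

Request:
{"api": "move_arm", "payload": {"moves": [[[-0.002,-0.0005,0,0,10],[-0.002,-0.0005,0,0,45],[-0.002,-0.0005,0,0,45],[-0.002,-0.0005,0,0,45]]]}}

```text
clock: 19.18
eef_pos: [0.6015, -0.0914, 0.1563]
tool_rot: [0.609, 0.793, 0.0, 0.001]
ft_force: [0.8, 0.3, -0.8]
grip_width: 0.0386
grasp_force: 0.0
```

Request:
{"api": "move_arm", "payload": {"moves": [[[0,0,0.03,0,45],[0,0,0.07,0,45],[-0.04,0,0.1,0,45],[-0.08,0,0.1,0,45],[-0.08,0,0.1,0,45]]]}}

```text
clock: 19.8
eef_pos: [0.5185, -0.0912, 0.2568]
tool_rot: [0.609, 0.793, 0.0, 0.0]
ft_force: [0.1, 0.2, -0.1]
grip_width: 0.0386
grasp_force: 0.0
```

```bash
python3 - <<'E'
from h import *
s=snap("scene","q10.png",(300,170,480,350),3.3)
o=monitor.get_obs(); print(o["clock"],o["eef_pos"],o["ft_force"],o["grip_width"])
E
```

```text
19.85 [ 0.52020958 -0.09129673  0.25665877] [ 0.67415539  0.17155837 -0.35772624] 0.03832456341016959
```

View pics/q10.png

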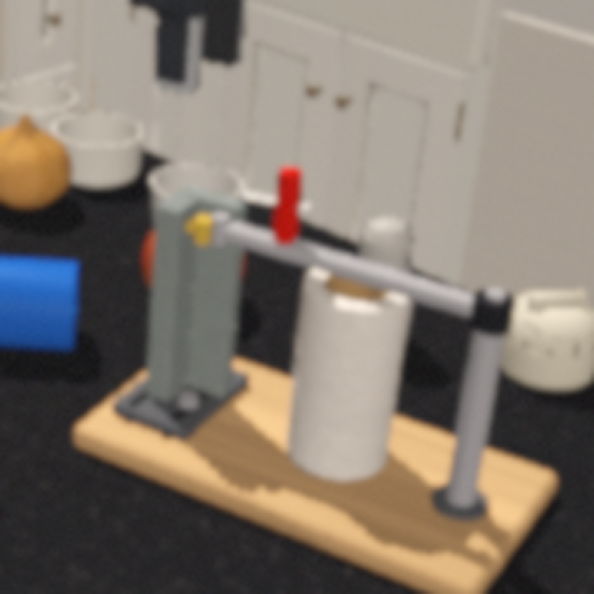

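The bar stays shut by itself across the roll, with its nose behind the brass plunger at (210,228). The roll stands upright at (350,380) and the gripper is clear. Handing in.

```bash
python3 -c "
from workcell import job
print(job.job_done())"
```

```text
the job is handed in; nothing more can be done
None
```

The job is handed in (no verdict was returned): the last picture shows the white roll standing flat over the spindle and the keeper bar latched shut by itself, after a catch peak of about 14 N and a light touch on the stop of about 11 N.

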